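Blank off the open manifold outlet and tug-test the plug

ROBOT

A 6-joint arm with a two-finger parallel gripper is mounted at the origin on a cart in front of the work surface, level with it; the furniture and walls round the work are solid. World frame = base frame: x ahead of the robot, y to its left, z up, the work surface at z = 0. Lengths are in m, angles in rad, forces in N, time in s.
With the tool pointing down it reaches from about 0.25 to 0.8 m from the base axis. Payload 3.9 kg.
Tool frame: the origin (TCP) lies at the very end of the fingers, on their centre line; the grasp point (between the pads) lies 19 mm behind it; z points along the fingers, y is the line along which they close (so a half turn about z gives the same grasp; the last joint's range is limited). The gripper opens to 85 mm and grips with 20 to 120 N. Pads are 22 mm wide; open, the fingers measure 114 mm over their backs; the gripper's body (76 mm by 85 mm) begins 54 mm behind the grasp point. The pads swing forward as they close: fully open they stand 13 mm farther back than shut.
Start: joints at [-1.113, 0.26, -0.138, 1.173, 0, 1.571], TCP at [0.232, -0.471, 0.231] pointing down, gripper open.
Joint ranges: [-2.78, 2.78], [-0.83, 1.72], [-1.28, 1.37], [-1.9, 2.12], [-1.57, 1.48], [-3.14, 3.14]. Speed limits (rad/s): [2.57, 2.57, 3.14, 3.14, 3.14, 3.14].

INTERFACE

Orientations are given as a unit quaternion [w, x, y, z].
In Python, from workcell import monitor, imaging, bot gives the robot as it stands.
- The arm moves only by the shell command python3 -m crank 'ROWS' [FORCE]. ROWS is JSON, a list of rows, each a list of 5 numbers: the shift along the world's x, y, z scaled (see below), then the turn about the world's z scaled (see below), then the closure, from 0 (fully open) to 1 (shut). In form: [[x, y, z, spin, gripper], ...]. A call has 1 to 8 rows; each row is the pose to reach, as a shift and turn from the pose commanded when the call began; what a row does not reach only later rows make up. The controller multiplies each number of a shift by 100 mm and each number of a turn by 90 degrees. A row lasts 1/10 s, in which the tool goes at most 50 mm and 8.59 degrees, less where a joint would pass 70% of its speed; a pose out of reach is approached as far as the arm can. A call with a number of a shift or a turn outside -1 to 1 is refused whole. A call with a gripper value outside its range is refused whole. The fingers move at their own pace and stop on an object; FORCE is the grip in N (left out, the last holds). Time passes only in rows, so rows that repeat a pose let the fingers close. It gives the time, the measured TCP pose, the force, the opening and the grip force at its end, in the units of the state.
- monitor.read_state(): the state, without advancing time (a new reading comes with each control period).
- imaging.read_camera(name): name is "scene" or "top" or "wrist"; returns (picture, depth): 480x640x3 uint8, red, green, blue; 480x640 float32, m along the optical axis (not along the pixel's ray), 0 where there is no reading.
- imaging.camera_params(name): a dict with "vfov" (degrees; the focal length in pixels is half the picture's height over the tangent of half this angle, whatever the lens; pixels are square), "cx", "cy" (the principal point, pixels), "k1" (the pictures are not rectified: a ray, as slopes to the right and down, at radius r is drawn at 1 + k1 r^2 times it, then the intrinsics apply), "cam_to_world" (4x4, takes a point from camera to world coordinates). Camera axes: x right, y down, z forward; pixel columns grow to the right and rows downward; lengths in m; the calibration is good to about 2 mm. A picture is of the moment at which its call begins: read the wrist's pose just before it. camera_params takes no time and is no camera call; for the wrist camera it gives the pose at the moment of the call.
- bot.finish_job(): hands the job in; it is judged then, once.
Trained networks look in the newest picture that a camera, given by its name, has taken for a name from the list of things; names that differ only in an ending like _2 or _b are one class to them, and where a whole thing is asked for, a point or a joint stands for the part that bears it (a point fixed in the world has none). Each returns a list of dicts, best first, with "p" (0 to 1); they miss things now and then, are a little off and sometimes report something else, mostly with a low value. They report only what shows in the picture. A call takes as long as a camera call.
- imaging.recognise(camera, query): "extent" ([centre column, centre row, width, height] in pixels, round what is visible of it).
- imaging.silhouettes(camera, query): "region" (480x640 bool, what is visible of it) and "extent" ([centre column, centre row, width, height] in pixels, round what is visible of it).
- imaging.spot_point(camera, query): "uv" ([column, row] in pixels: a listed point, or the origin of a listed thing).
The state is a dict: "time": time; "qpos": joint angles; "qd": joint speeds; "joint_efforts": joint torques, N m; "ee_pos": TCP position; "ee_rot": TCP orientation; "contact_force": force on the tool from outside, world axes, zero at the start; "wrist_torque": the same for the moment, N m; "finger_gap": opening from 0.0 (shut) to 1.0 (fully open); "grip_force": force on a finger pad.
Only numpy, scipy, OpenCV 4.12 (cv2) and the standard library are available. Lean on these libraries where they do the work, as an engineer would, in place of code of your own. Each camera call takes 0.05 s, during which the arm holds its last target. There are 200 camera calls.

TASK

Blank off the one open outlet of the air manifold in the vice: take the blanking plug with the solid round head out of the wooden stand and push it gently, with 25 N at the very most, into the open coupler until it snaps in and is fully home. Then prove that it has locked: draw it straight up with steadily rising force to about 15 N, never over 20 N, hold that pull for a good half second, ease off and let go. Leave the plug locked in and the other things where they are.

Things in the scene. Friction and masses are not known exactly. Their poses are not given: they have to be found in the camera images.
- blank_plug: blanking plug: brass, round, 55 mm long, 60 g (varies). Origin at its foot's centre, z towards the head. From the foot: 8 mm of nose, 12 mm wide, tapered to 8 mm at its end; to 17 mm a locking groove; to 31 mm a 12 mm stem with black seal; to 55 mm the knurled head, 16.4 mm wide: grasp it there. Stands head up in an outer hole of the stand, foot 4 mm, head from 35 mm above the bench.
- hose_tail: brass hose tail in the other outer hole of the stand: same stem as the blanking plug, but a hex collar and slim barbed spigot on top, 58 mm long in all. Origin at its foot, z up. Not wanted; stays in its hole.
- stand: drilled wooden block fixed on the bench, 46 x 134 x 28 mm (foot rim 52 x 140), origin at the centre of its underside. Three upright holes, 13.5 mm wide, 24 mm deep, in a row along its y at -43, 0 (empty) and +43 mm. Grasp what stands in it with the fingers closing across the row, along its x. A tall fridge stands to its right, from y = -0.33 on: swing in clear of it.
- vice: blue vice fixed on the bench, 65 x 139 x 64 mm, origin under its centre. Its jaws hold an aluminium manifold bar, 128 mm long along the vice's x, 26 mm wide, top 75 mm above the bench. On the bar stand three couplers in a row along the vice's x, 36 mm apart, the middle one at x 1, y 35 mm in its frame. Two hold blanking plugs (tops at 132 mm); one is open, which one varies.
- coupler: the open coupler: steel, 24 mm wide, 31 mm tall with the black collet ring on top. Origin at the centre of its underside, 75 mm above the bench; z up, x along the bar. Bring the fingers in closing across the bar (its y): plug heads 16.4 mm wide stand 36 mm beside it along x, on one side or both.
- port_mouth (a point): centre of the open coupler's mouth, level with the top of its collet ring, 106 mm above the bench; a funnel 18 mm wide narrows within 3 mm to the 13.6 mm bore. z up.
- port_floor (a point): centre of the bore's floor, 29 mm below the mouth, z up. The plug is home with its foot on it: its head is then 2 mm above the collet ring. Some 11 to 15 mm above the floor the nose meets four sprung jaws and spreads them (7 to 15 N), then slides easily, and 5.5 to 2 mm above the floor, by their wear, they snap into the groove. Short of that it comes out again at a light pull.
- bore_seat: rubber-faced seat that forms the bore's floor, 2 mm thick; origin on the coupler's underside, z up. The foot of the plug lands on it; it does not move.
- lock_jaws: the four sprung jaws inside the open coupler, carried by its collet; origin at the coupler's origin, z up. Their wear varies unseen: a locked plug has 2 to 5.5 mm of play; past that it hangs on the jaws, and a pull lifts the collet against a stiff spring, roughly 0.05 mm per N; it sinks back when eased off.
- paint_pot_0: small white paint pot with a red band, 36 mm wide, 42 mm tall, behind the work; origin under its centre.
- paint_pot_1: small white paint pot with a blue band, 36 mm wide, 42 mm tall, behind the work; origin under its centre.
- ink_dropper: brown dropper bottle with a black pipette cap, 33 mm wide, 102 mm tall, behind the work; origin under its centre.
- masking_tape: roll of masking tape lying flat, 96 mm wide, 25 mm tall, left of the vice; origin under its centre.

How it is judged:
By the outcome, as a careful person would: the job done as asked, in the order asked, and still so for the second after the job is handed in, with the robot touching nothing.
It also fails if it takes over 69 s, if anything falls off the work surface, if the arm or the gripper's body presses on something with over 40 N, if the wrist force passes 120 N, or if a joint passes its speed limit or range.

## Working session

There is one attempt and no reset: what is moved stays moved. The work goes in short steps, Python scripts to look and compute and a shell command to move; the robot and the scene stay as the last step left them, time stands still between calls to the robot, and variables do not carry over. Pictures are saved under pics/ and viewed, at most 10 in all, crops included, and the job is handed in when it is done.

```bash
mkdir -p pics; ls; cat > h.py <<'E'
import numpy as np, cv2
from workcell import monitor, imaging, bot
def ray(P,uv):
    f=240/np.tan(np.radians(P["vfov"])/2)
    K=np.array([[f,0,P["cx"]],[0,f,P["cy"]],[0,0,1.]])
    d=np.array([[[(uv[0]-P["cx"])/f,(uv[1]-P["cy"])/f]]])
    s=d[0,0].copy()
    for _ in range(30): s=d[0,0]/(1+P["k1"]*(s@s))
    return np.array([s[0],s[1],1.])
def at_z(P,uv,z):
    T=np.array(P["cam_to_world"]); d=T[:3,:3]@ray(P,uv); o=T[:3,3]
    return o+d*(z-o[2])/d[2]
def proj(P,p):
    T=np.linalg.inv(np.array(P["cam_to_world"])); c=T[:3,:3]@np.array(p)+T[:3,3]
    f=240/np.tan(np.radians(P["vfov"])/2); s=c[:2]/c[2]; s=s*(1+P["k1"]*(s@s))
    return s*f+[P["cx"],P["cy"]]
E
python3 - <<'E'
from h import *
print(monitor.read_state())
for c in ("top","scene"):
    im,d=imaging.read_camera(c); P=imaging.camera_params(c); cv2.imwrite(f"pics/{c}0.png",im[...,::-1])
    print(c,P)
    for q,z in (("blank_plug",.059),("hose_tail",.062),("stand",.028),("coupler",.106)):
        for r in imaging.recognise(c,q)[:3]: print(q,r["p"],np.round(r["extent"]),at_z(P,r["extent"][:2],z).round(3))
    for q,z in (("port_mouth",.106),("blank_plug",.004),("stand",0),("vice",0)):
        for r in imaging.spot_point(c,q)[:2]: print("pt",q,r["p"],np.round(r["uv"],1),at_z(P,r["uv"],z).round(4))
E
```

```text
pics
{'time': 0.0, 'qpos': array([-1.11301868e+00,  2.60663719e-01, -1.39408000e-01,  1.17268277e+00,
       -1.39007109e-05,  1.57080654e+00]), 'qd': array([-0.00085026,  0.0019581 ,  0.00026163, -0.00135979, -0.00154796,
        0.00159958]), 'joint_efforts': array([ 7.48051298e-04, -4.05675745e+01,  2.53923333e+01,  1.88169099e-02,
        2.83148711e-04,  4.10921132e-06]), 'ee_pos': array([ 0.2317161 , -0.47032397,  0.23046081]), 'ee_rot': array([-9.51968857e-04,  9.73919808e-01,  2.26890392e-01, -2.28923293e-04]), 'contact_force': array([ 0.08575242, -0.48092174, -0.26176611]), 'wrist_torque': array([-0.00446962,  0.04876134,  0.01301361]), 'grip_force': 0.0, 'finger_gap': 0.9964433129976275}
top {'vfov': 44.128353225960666, 'cx': 317.2764583380602, 'cy': 232.51039695384867, 'k1': -0.09259869285483294, 'cam_to_world': array([[ 0.0208409 , -0.99547165,  0.09274617,  0.42095259],
       [-0.9997602 , -0.02137435, -0.00476198,  0.07964931],
       [ 0.0067228 , -0.09262468, -0.9956784 ,  1.38594306],
       [ 0.        ,  0.        ,  0.        ,  1.        ]])}
stand 0.74 [424. 26
[... 433 characters left out ...]
world': array([[-0.72466244, -0.26158098,  0.63752626, -0.11227697],
       [-0.68867709,  0.30746896, -0.65664808,  0.7112907 ],
       [-0.02425288, -0.91489793, -0.40295604,  0.49689281],
       [ 0.        ,  0.        ,  0.        ,  1.        ]])}
blank_plug 0.51 [382. 238.   4.  11.] [ 0.462 -0.104  0.059]
blank_plug 0.44 [277. 251.   9.  20.] [0.606 0.114 0.059]
coupler 0.56 [226. 354.  59.  45.] [0.329 0.45  0.106]
coupler 0.48 [280. 252.  14.  15.] [0.519 0.18  0.106]
pt port_mouth 0.6 [277.6 240.7] [0.5679 0.1434 0.106 ]
pt blank_plug 0.44 [382.4 249.2] [ 0.4924 -0.1484  0.004 ]
pt stand 0.59 [391.7 246.6] [ 0.4881 -0.1848  0.    ]
pt vice 0.91 [275.2 294.5] [0.5372 0.1865 0.    ]
```

```bash
python3 - <<'E'
import cv2,numpy as np
t=cv2.imread("pics/top0.png"); s=cv2.imread("pics/scene0.png")
a=cv2.resize(t[180:300,230:470],(800,400),interpolation=cv2.INTER_CUBIC)
b=cv2.resize(s[210:330,220:460],(400,200),interpolation=cv2.INTER_CUBIC)
c=cv2.resize(s,(267,200))
out=np.zeros((600,800,3),np.uint8); out[:400]=a; out[400:,:400]=b; out[400:,400:667]=c
cv2.imwrite("pics/m0.png",out)
E
```

```text
(no output)
```

View pics/m0.png

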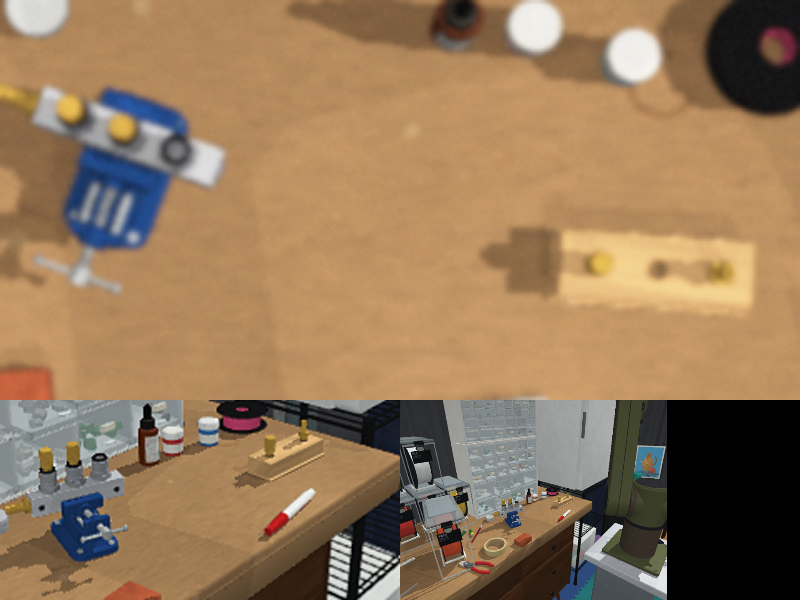

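```bash
python3 - <<'E'
from h import *
P=imaging.camera_params("top")
px=lambda x,y:(230+x/800*240-.35,180+y/400*120-.35)
pts=dict(bp=(599,263,.059),ht=(721,271,.062),hole=(658,269,.028),c1=(70,109,.132),c2=(122,129,.132),c3=(176,150,.106))
W={k:at_z(P,px(*v[:2]),v[2]) for k,v in pts.items()}
for k,v in W.items(): print(k,v.round(4))
for a,b in(("bp","ht"),("c1","c2"),("c1","c3")):
    d=W[a]-W[b];print(a,b,np.linalg.norm(d[:2]),np.degrees(np.arctan2(d[1],d[0])))
print(W["bp"]-monitor.read_state()["ee_pos"])
E
```

```text
bp [ 0.4902 -0.135   0.059 ]
ht [ 0.4863 -0.2174  0.062 ]
hole [ 0.4885 -0.1811  0.028 ]
c1 [0.5779 0.2168 0.132 ]
c2 [0.5657 0.1831 0.132 ]
c3 [0.5557 0.1496 0.106 ]
bp ht 0.08249646761861065 87.26846522974085
c1 c2 0.035842001360508684 70.12836126691484
c1 c3 0.07076625979652765 71.708843865856
[ 0.2581521   0.33595263 -0.17233384]
```

```bash
python3 -m crank '[[0.1,0.5,0,0.1,0],[0.2,1,0,0.2,0]]' && python3 -m crank '[[0.1,0.5,0,0.1,0],[0.3,1,0,0.2,0]]' && python3 -m crank '[[0.3,0.4,0,0.1,0],[0.6,0.7,0,0.19,0]]' && python3 -m crank '[[0.4,0.3,-0.1,0.05,0],[0.8,0.6,-0.2,0.09,0],[0.8,0.6,-0.2,0.09,0],[0.8,0.6,-0.2,0.09,0]]'
python3 - <<'E'
from h import *
s=monitor.read_state(); print(s["ee_pos"],s["ee_rot"],s["qpos"])
im,d=imaging.read_camera("wrist"); P=imaging.camera_params("wrist"); cv2.imwrite("pics/w1.png",im[...,::-1])
print(P)
for q,z in (("blank_plug",.059),("hose_tail",.062),("stand",.028)):
    for r in imaging.recognise("wrist",q)[:3]: print(q,r["p"],np.round(r["extent"]),at_z(P,r["extent"][:2],z).round(4))
for q,z in (("blank_plug",.004),("stand",0)):
    for r in imaging.spot_point("wrist",q)[:2]: print("pt",q,r["p"],np.round(r["uv"],1),at_z(P,r["uv"],z).round(4))
E
```

```text
time: 1.1
ee_pos: [0.2518, -0.3726, 0.2309]
ee_rot: [-0.0, 0.928, 0.372, 0.0]
contact_force: [1.2, 1.5, 1.3]
finger_gap: 1.002
grip_force: 0.0
time: 1.3
ee_pos: [0.2791, -0.2754, 0.2313]
ee_rot: [-0.0, 0.862, 0.506, 0.0]
contact_force: [2.3, -0.8, 0.2]
finger_gap: 0.998
grip_force: 0.0
time: 1.5
ee_pos: [0.3399, -0.2051, 0.2317]
ee_rot: [0.0, 0.777, 0.63, 0.0]
contact_force: [-0.6, -1.7, -0.2]
finger_gap: 1.002
grip_force: 0.0
time: 1.9
ee_pos: [0.4201, -0.1465, 0.2109]
ee_rot: [-0.0, 0.732, 0.682, -0.0]
contact_force: [-0.1, 0.6, 0.3]
finger_gap: 0.999
grip_force: 0.0
[ 0.42011966 -0.14648944  0.21089073] [-4.96087940e-04  7.31639957e-01  6.81690902e-01 -4.92301689e-04] [-3.35209202e-01  1.35310108e-01 -3.54396754e-01  1.08242646e+00
 -4.07803823e-04  1.30624074e+00]
{'vfov': 69.1380476035201, 'cx': 319.44092344125465, 'cy': 238.38037358517755, 'k1': -0.0527267227816206, 'cam_to_world': array([[ 0.99730914, -0.0701183 , -0.02139879,  0.42321688],
       [-0.07328937, -0.9606684 , -0.26785236, -0.08063344],
       [-0.00177579,  0.26869991, -0.9632223 ,  0.35408699],
       [ 0.        ,  0.        ,  0.        ,  1.        ]])}
blank_plug 0.65 [397. 206.  23.  21.] [ 0.4852 -0.1387  0.059 ]
hose_tail 0.58 [389. 293.  19.  23.] [ 0.4762 -0.218   0.062 ]
stand 0.56 [391. 238.  52. 142.] [ 0.4851 -0.1762  0.028 ]
pt blank_plug 0.84 [387.9 197. ] [ 0.4878 -0.1397  0.004 ]
pt blank_plug 0.66 [556.9  83.6] [ 0.654  -0.0408  0.004 ]
pt stand 0.95 [386.  236.8] [ 0.4856 -0.1825  0.    ]
```

View pics/w1.png

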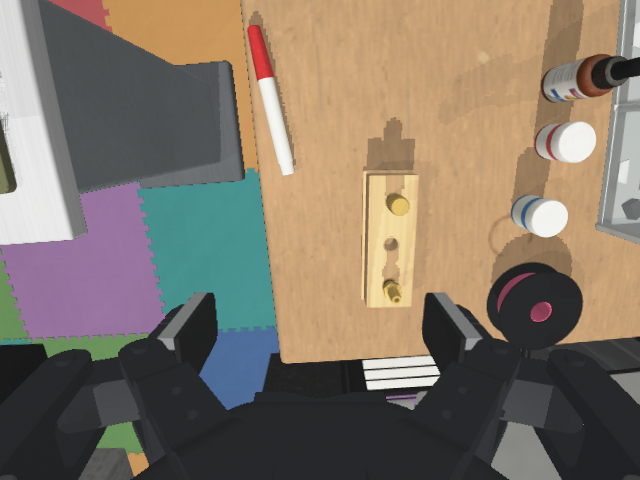

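```bash
python3 -m crank '[[0.35,0.05,-0.4,0,0],[0.67,0.08,-0.9,0,0],[0.67,0.08,-0.9,0,0.3],[0.67,0.08,-0.9,0,0.3],[0.67,0.08,-0.9,0,0.3]]'
python3 - <<'E'
from h import *
s=monitor.read_state(); print(s["ee_pos"],s["contact_force"])
P=imaging.camera_params("wrist");im,d=imaging.read_camera("wrist"); cv2.imwrite("pics/w2.png",im[...,::-1])
for r in imaging.silhouettes("wrist","blank_plug")[:2]: print(r["p"],np.round(r["extent"]),at_z(P,r["extent"][:2],.05).round(4))
print([ (r["p"],at_z(P,r["uv"],.004)) for r in imaging.spot_point("wrist","blank_plug")[:2]])
print(proj(P,[*s["ee_pos"][:2],.059]))
T=np.array(P["cam_to_world"]);vs,us=np.mgrid[100:400:1,150:500:1]
# depth points in head height band
pts=[];f=240/np.tan(np.radians(P["vfov"])/2)
for u,v in zip(us.ravel(),vs.ravel()):
    z=d[v,u]
    if z>0:
        p=T[:3,:3]@(np.array([(u-P["cx"])/f,(v-P["cy"])/f,1])*z)+T[:3,3]
        if .056<p[2]<.064 and abs(p[0]-.487)<.03 and abs(p[1]+.138)<.03: pts.append([u,v,*p])
pts=np.array(pts);print(len(pts),pts.mean(0),np.ptp(pts,axis=0),pts[:,2:4].min(0),pts[:,2:4].max(0))
E
```

```text
time: 2.7
ee_pos: [0.4861, -0.1398, 0.1221]
ee_rot: [-0.0, 0.733, 0.68, -0.0]
contact_force: [0.6, 0.5, 0.2]
finger_gap: 0.702
grip_force: 0.0
[ 0.48605696 -0.13982548  0.12213888] [0.63564571 0.50930923 0.19202592]
0.6 [324. 246.  25.  36.] [ 0.4879 -0.1386  0.05  ]
[(0.95, array([ 0.48710823, -0.13797552,  0.004     ])), (0.51, array([ 0.65294477, -0.03801544,  0.004     ]))]
[321.56458256 252.61558841]
521 [ 3.25301344e+02  2.49015355e+02  4.88537925e-01 -1.37589673e-01
  5.92854408e-02] [2.50000000e+01 2.50000000e+01 1.58456046e-02 1.57287356e-02
 5.43745138e-03] [ 0.48073621 -0.14554776] [ 0.49658182 -0.12981902]
```

View pics/w2.png

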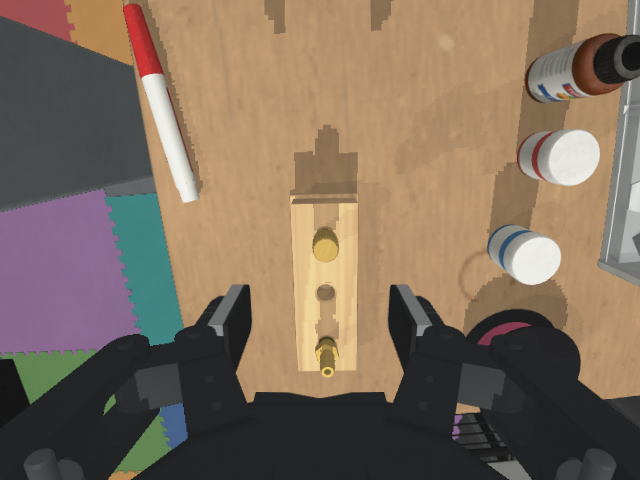

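```bash
python3 -m crank '[[0.02,0.02,-0.4,0,0.5],[0.02,0.02,-0.75,0,0.5],[0.02,0.02,-0.86,0,0.6],[0.02,0.02,-0.86,0,0.6]]' 60; python3 -m crank '[[0,0,0,0,0.9],[0,0,0,0,1],[0,0,0,0,1],[0,0,0,0,1],[0,0,0,0,1],[0,0,0,0,1]]' 60
```

```text
time: 3.25
ee_pos: [0.4874, -0.1371, 0.0349]
ee_rot: [-0.001, 0.733, 0.681, -0.001]
contact_force: [-0.4, -0.2, 0.7]
finger_gap: 0.4
grip_force: 0.0
time: 3.85
ee_pos: [0.4905, -0.1379, 0.0371]
ee_rot: [0.002, 0.733, 0.681, 0.001]
contact_force: [-0.8, 0.7, 7.0]
finger_gap: 0.169
grip_force: 58.7
```

```bash
python3 -m crank '[[0,0,0.2,0,1],[0,0,0.6,0,1],[0,0,1,0,1],[0,0,1,0,1],[0,0,1,0,1]]'
python3 - <<'E'
from h import *
s=monitor.read_state(); print(s["ee_pos"],s["contact_force"],s["finger_gap"])
P=imaging.camera_params("wrist");im,d=imaging.read_camera("wrist"); cv2.imwrite("pics/w3.png",im[...,::-1])
p=np.array(s["ee_pos"]); 
for dz in (.02,-.01,-.033): print(proj(P,p+[0,0,dz]))
E
```

```text
time: 4.35
ee_pos: [0.4899, -0.1376, 0.1367]
ee_rot: [0.001, 0.732, 0.681, 0.001]
contact_force: [-0.2, 0.2, -0.8]
finger_gap: 0.165
grip_force: 59.4
[ 0.48990993 -0.13763286  0.1366649 ] [-0.22550535  0.16777039 -0.84649086] 0.16521423196338766
[322.82256206 317.83453717]
[322.04959841 287.05637809]
[321.61643938 269.82881421]
```

View pics/w3.png

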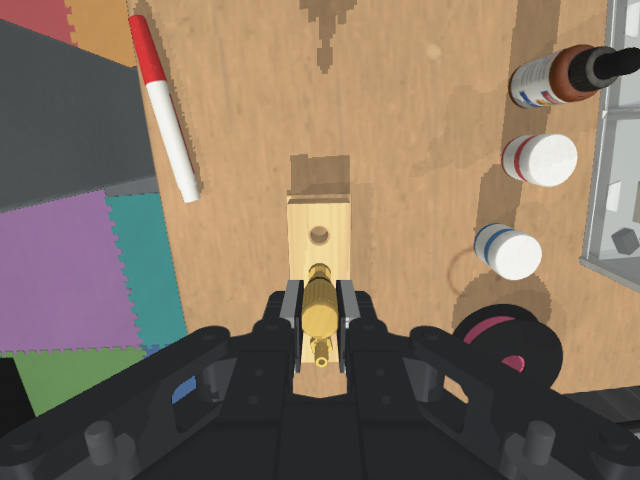

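```bash
python3 -m crank '[[0,0.1,0.4,0,1],[0.1,0.5,0.8,0,1],[0.2,1,0.85,-0.06,1]]' && python3 -m crank '[[0.1,0.5,0,-0.05,1],[0.3,1,0,-0.1,1]]' && python3 -m crank '[[0.1,0.5,0,0,1],[0.16,0.87,0,0,1],[0.16,0.87,0,0,1],[0.16,0.87,0,0,1],[0.16,0.87,0,0,1]]'
python3 - <<'E'
from h import *
s=monitor.read_state(); print(s["ee_pos"],s["ee_rot"],s["contact_force"],s["finger_gap"])
P=imaging.camera_params("wrist");im,d=imaging.read_camera("wrist"); cv2.imwrite("pics/w4.png",im[...,::-1])
p=np.array(s["ee_pos"])
print("foot",proj(P,p-[0,0,.033]),"below",proj(P,[*p[:2],.106]))
for r in imaging.recognise("wrist","coupler")[:3]: print(r["p"],np.round(r["extent"]),at_z(P,r["extent"][:2],.106).round(4))
for q,z in (("port_mouth",.106),("port_floor",.077)):
  for r in imaging.spot_point("wrist",q)[:2]: print(q,r["p"],r["uv"],at_z(P,r["uv"],z).round(4))
E
```

```text
time: 4.7
ee_pos: [0.5087, -0.045, 0.221]
ee_rot: [0.001, 0.766, 0.643, 0.001]
contact_force: [1.3, -0.2, -1.6]
finger_gap: 0.162
grip_force: 59.4
time: 4.9
ee_pos: [0.5342, 0.0528, 0.2179]
ee_rot: [-0.001, 0.813, 0.582, -0.001]
contact_force: [-0.5, -0.1, -1.2]
finger_gap: 0.166
grip_force: 59.4
time: 5.4
ee_pos: [0.5506, 0.1372, 0.2177]
ee_rot: [-0.0, 0.812, 0.583, -0.001]
contact_force: [0.3, 0.1, -0.9]
finger_gap: 0.167
grip_force: 59.4
[0.55063862 0.13716162 0.21773434] [-3.43044482e-04  8.12252694e-01  5.83303725e-01 -1.48592148e-03] [ 0.28613349  0.08509981 -0.85558838] 0.16667853332848367
foot [321.33808391 269.35371155] below [321.04580735 232.24231165]
0.94 [322. 214.  32.  38.] [0.5559 0.1505 0.106 ]
port_mouth 0.9 [319.7, 218.6] [0.553  0.1475 0.106 ]
port_floor 0.92 [320.3, 207.6] [0.5544 0.1501 0.077 ]
```

View pics/w4.png

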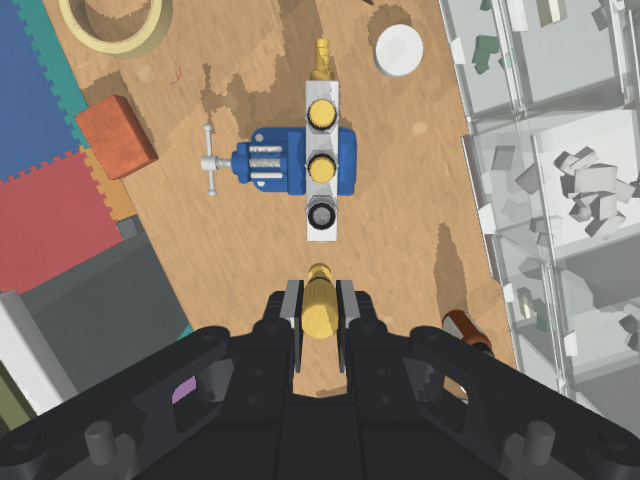

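```bash
python3 -m crank '[[0.02,0.06,-0.2,0,1],[0.045,0.125,-0.5,0,1],[0.045,0.125,-0.6,0,1],[0.045,0.125,-0.6,0,1],[0.045,0.125,-0.6,0,1]]'
python3 - <<'E'
from h import *
s=monitor.read_state(); print(s["ee_pos"],s["ee_rot"],s["contact_force"],s["finger_gap"])
P=imaging.camera_params("wrist");im,d=imaging.read_camera("wrist"); 
cv2.imwrite("pics/w5.png",cv2.resize(im[180:340,220:420,::-1],(750,600),interpolation=cv2.INTER_CUBIC))
p=np.array(s["ee_pos"])
print("foot",proj(P,p-[0,0,.033]),"below",proj(P,[*p[:2],.106]))
for r in imaging.recognise("wrist","coupler")[:3]: print(r["p"],np.round(r["extent"]),at_z(P,r["extent"][:2],.106).round(4))
for q,z in (("port_mouth",.106),("port_floor",.077)):
  for r in imaging.spot_point("wrist",q)[:2]: print(q,r["p"],r["uv"],at_z(P,r["uv"],z).round(4))
E
```

```text
time: 6.1
ee_pos: [0.5564, 0.1502, 0.1598]
ee_rot: [0.0, 0.812, 0.583, 0.0]
contact_force: [-0.3, 0.4, 0.2]
finger_gap: 0.165
grip_force: 59.4
[0.55635454 0.1501534  0.15975487] [1.16295506e-04 8.12264759e-01 5.83288886e-01 1.51893801e-04] [-0.33550962  0.3696853   0.24455668] 0.1645800770943332
foot [321.12836944 269.43848272] below [320.95477122 257.0930093 ]
0.86 [319. 250.  38.  43.] [0.5568 0.1543 0.106 ]
0.21 [268. 159. 189. 244.] [0.5468 0.214  0.106 ]
port_mouth 0.84 [319.0, 258.6] [0.5549 0.1496 0.106 ]
port_floor 0.78 [315.2, 246.9] [0.552 0.149 0.077]
```

View pics/w5.png

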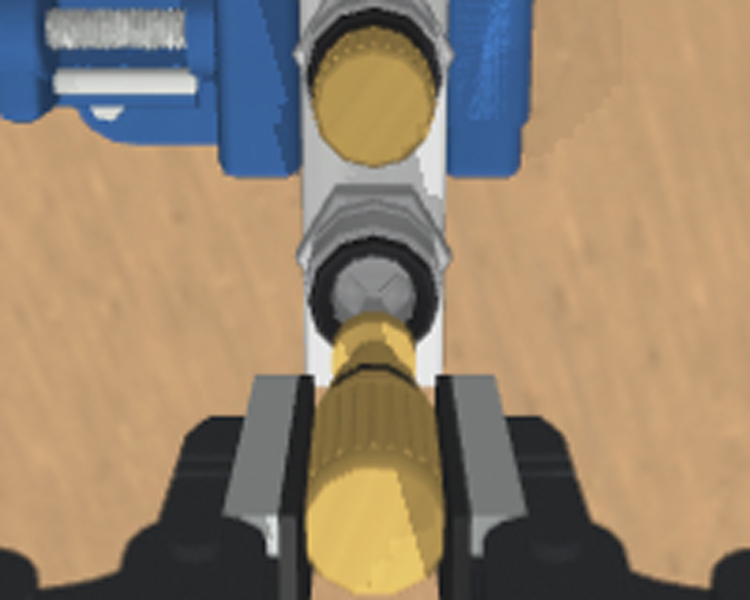

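```bash
python3 -m crank '[[0,0,-0.08,0,1],[0,-0.005,-0.16,0,1],[0,-0.005,-0.18,0,1],[0,-0.005,-0.2,0,1],[0,-0.005,-0.22,0,1],[0,-0.005,-0.24,0,1]]'; python3 -m crank '[[0,0,-0.02,0,1],[0,0,-0.04,0,1],[0,0,-0.05,0,1],[0,0,-0.06,0,1],[0,0,-0.06,0,1],[0,0,-0.06,0,1]]'
```

```text
time: 6.9
ee_pos: [0.5563, 0.1502, 0.1349]
ee_rot: [0.0, 0.812, 0.584, 0.0]
contact_force: [-0.1, 0.0, -1.2]
finger_gap: 0.164
grip_force: 59.4
time: 7.5
ee_pos: [0.5561, 0.1501, 0.129]
ee_rot: [0.0, 0.812, 0.584, -0.0]
contact_force: [-0.4, -0.1, -0.8]
finger_gap: 0.165
grip_force: 59.4
```

```bash
for i in 1; do python3 -m crank '[[0,0,-0.01,0,1],[0,0,-0.02,0,1],[0,0,-0.03,0,1],[0,0,-0.04,0,1],[0,0,-0.04,0,1]]'; done; python3 -m crank '[[0,0,-0.005,0,1],[0,0,-0.01,0,1],[0,0,-0.01,0,1]]';python3 -m crank '[[0,0,-0.005,0,1],[0,0,-0.01,0,1],[0,0,-0.01,0,1]]';python3 -m crank '[[0,0,-0.005,0,1],[0,0,-0.01,0,1],[0,0,-0.01,0,1]]'
```

```text
time: 8.0
ee_pos: [0.5561, 0.1501, 0.1248]
ee_rot: [0.0, 0.812, 0.584, -0.0]
contact_force: [-1.1, 0.4, -1.0]
finger_gap: 0.166
grip_force: 59.3
time: 8.3
ee_pos: [0.5561, 0.1501, 0.124]
ee_rot: [0.0, 0.812, 0.584, -0.0]
contact_force: [0.4, -0.9, -1.2]
finger_gap: 0.166
grip_force: 59.3
time: 8.6
ee_pos: [0.5563, 0.1501, 0.1231]
ee_rot: [0.0, 0.812, 0.584, 0.0]
contact_force: [-0.4, -1.0, 1.3]
finger_gap: 0.162
grip_force: 59.5
time: 8.9
ee_pos: [0.5562, 0.15, 0.1221]
ee_rot: [0.0, 0.812, 0.584, 0.0]
contact_force: [-0.0, -2.1, 1.7]
finger_gap: 0.17
grip_force: 59.6
```

```bash
for i in 1; do python3 -m crank '[[0,0,-0.005,0,1],[0,0,-0.01,0,1],[0,0,-0.01,0,1]]';python3 -m crank '[[0,0,-0.005,0,1],[0,0,-0.01,0,1],[0,0,-0.01,0,1]]'; done | grep -E "pos|contact"
```

```text
ee_pos: [0.5563, 0.1501, 0.1212]
contact_force: [0.2, -2.2, 3.7]
ee_pos: [0.5565, 0.1503, 0.1205]
contact_force: [-1.4, -2.8, 5.4]
```

```bash
(python3 -m crank '[[-0.003,-0.005,-0.005,0,1],[-0.003,-0.005,-0.01,0,1],[-0.003,-0.005,-0.01,0,1]]';python3 -m crank '[[0,0,-0.005,0,1],[0,0,-0.01,0,1],[0,0,-0.01,0,1]]') | grep -E "pos|contact"
```

```text
ee_pos: [0.5565, 0.1501, 0.1198]
contact_force: [-0.8, -1.5, 6.7]
ee_pos: [0.5566, 0.15, 0.1191]
contact_force: [-0.9, -2.1, 7.9]
```

```bash
(python3 -m crank '[[0,-0.003,-0.005,0,1],[0,-0.003,-0.01,0,1],[0,-0.003,-0.01,0,1]]';python3 -m crank '[[0,0,-0.005,0,1],[0,0,-0.01,0,1],[0,0,-0.01,0,1]]') | grep -E "pos|contact"
```

```text
ee_pos: [0.5566, 0.1499, 0.1182]
contact_force: [-1.5, -1.0, 8.6]
ee_pos: [0.556, 0.1497, 0.1157]
contact_force: [-0.3, -1.1, 1.1]
```

```bash
(python3 -m crank '[[0,0,-0.005,0,1],[0,0,-0.01,0,1],[0,0,-0.01,0,1]]';python3 -m crank '[[0,0,-0.005,0,1],[0,0,-0.01,0,1],[0,0,-0.01,0,1]]';python3 -m crank '[[0,0,-0.005,0,1],[0,0,-0.01,0,1],[0,0,-0.01,0,1]]') | grep -E "pos|contact"
```

```text
ee_pos: [0.5559, 0.1494, 0.1147]
contact_force: [0.4, -0.5, 0.5]
ee_pos: [0.5559, 0.1494, 0.1139]
contact_force: [0.3, -0.7, 1.1]
ee_pos: [0.5555, 0.1493, 0.1126]
contact_force: [0.1, -0.2, -0.9]
```

```bash
(python3 -m crank '[[0,0,-0.005,0,1],[0,0,-0.01,0,1],[0,0,-0.01,0,1]]';python3 -m crank '[[0,0,-0.005,0,1],[0,0,-0.01,0,1],[0,0,-0.01,0,1]]';python3 -m crank '[[0,0,-0.005,0,1],[0,0,-0.01,0,1],[0,0,-0.01,0,1]]') | grep -E "pos|contact"
```

```text
ee_pos: [0.5557, 0.1494, 0.1118]
contact_force: [-0.6, 0.6, -0.6]
ee_pos: [0.5558, 0.1494, 0.1109]
contact_force: [-0.8, 0.5, -1.0]
ee_pos: [0.556, 0.1494, 0.1103]
contact_force: [-0.3, -0.5, 1.2]
```

```bash
(python3 -m crank '[[0,0,-0.005,0,1],[0,0,-0.005,0,1]]';python3 -m crank '[[0,0,-0.005,0,1],[0,0,-0.005,0,1]]') | grep -E "pos|contact"
```

```text
ee_pos: [0.556, 0.1495, 0.1102]
contact_force: [-1.1, -1.3, 4.7]
ee_pos: [0.5561, 0.1495, 0.1101]
contact_force: [-3.1, -1.0, 7.4]
```

```bash
(python3 -m crank '[[0,0,-0.005,0,1],[0,0,-0.005,0,1],[0,0,-0.005,0,1]]'; python3 -m crank '[[0,0,0.005,0,1],[0,0,0.01,0,1],[0,0,0.015,0,1],[0,0,0.02,0,1],[0,0,0.025,0,1]]'; python3 -m crank '[[0,0,0.005,0,1],[0,0,0.01,0,1]]') | grep -E "pos|contact"
```

```text
ee_pos: [0.5562, 0.1496, 0.1101]
contact_force: [-2.3, -0.6, 10.5]
ee_pos: [0.5556, 0.1492, 0.1105]
contact_force: [-0.0, -0.2, -0.2]
ee_pos: [0.5556, 0.1493, 0.1116]
contact_force: [-0.2, -0.6, -0.9]
```

```bash
(python3 -m crank '[[0,0,0.005,0,1],[0,0,0.01,0,1]]'; python3 -m crank '[[0,0,0.005,0,1],[0,0,0.01,0,1]]'; python3 -m crank '[[0,0,0.005,0,1],[0,0,0.005,0,1]]') | grep -E "pos|contact"
```

```text
ee_pos: [0.5558, 0.1493, 0.1129]
contact_force: [0.1, 0.3, -1.3]
ee_pos: [0.5556, 0.1493, 0.1134]
contact_force: [1.8, 0.4, -7.7]
ee_pos: [0.5556, 0.1493, 0.1136]
contact_force: [2.3, 0.3, -9.5]
```

```bash
(python3 -m crank '[[0,0,0.003,0,1],[0,0,0.005,0,1]]'; python3 -m crank '[[0,0,0.003,0,1]]') | grep -E "pos|contact"
```

```text
ee_pos: [0.5555, 0.1492, 0.114]
contact_force: [3.6, -0.6, -15.6]
ee_pos: [0.5554, 0.1492, 0.1142]
contact_force: [3.9, 1.1, -18.0]
```

```bash
(python3 -m crank '[[0,0,-0.003,0,1]]'; python3 -m crank '[[0,0,0,0,1],[0,0,0,0,1]]') | grep -E "pos|contact"
```

```text
ee_pos: [0.5555, 0.1492, 0.1141]
contact_force: [3.8, 0.5, -16.3]
ee_pos: [0.5554, 0.1492, 0.1143]
contact_force: [3.9, 0.1, -18.9]
```

```bash
(python3 -m crank '[[0,0,-0.004,0,1]]'; python3 -m crank '[[0,0,0,0,1],[0,0,0,0,1]]';python3 -m crank '[[0,0,0,0,1],[0,0,0,0,1]]') | grep -E "pos|contact"
```

```text
ee_pos: [0.5555, 0.1493, 0.1142]
contact_force: [2.7, -0.4, -17.2]
ee_pos: [0.5555, 0.1493, 0.1143]
contact_force: [2.2, 0.6, -19.2]
ee_pos: [0.5555, 0.1492, 0.1144]
contact_force: [3.0, 0.2, -19.4]
```

```bash
(python3 -m crank '[[0,0,-0.008,0,1]]'; python3 -m crank '[[0,0,-0.002,0,1]]') | grep -E "pos|contact"
```

```text
ee_pos: [0.5556, 0.1493, 0.1139]
contact_force: [1.4, -0.4, -14.3]
ee_pos: [0.5556, 0.1493, 0.114]
contact_force: [1.8, 0.4, -13.7]
```

```bash
(python3 -m crank '[[0,0,0,0,1],[0,0,0,0,1]]'; python3 -m crank '[[0,0,-0.001,0,1],[0,0,-0.001,0,1]]'; python3 -m crank '[[0,0,-0.001,0,1],[0,0,-0.001,0,1]]') | grep -E "pos|contact"
```

```text
ee_pos: [0.5556, 0.1494, 0.1139]
contact_force: [0.8, -0.7, -14.0]
ee_pos: [0.5557, 0.1494, 0.1138]
contact_force: [0.4, -1.0, -11.9]
ee_pos: [0.5557, 0.1494, 0.1137]
contact_force: [-1.0, -1.0, -10.9]
```

```bash
(python3 -m crank '[[0,0,0.003,0,1]]'; python3 -m crank '[[0,0,0.002,0,1]]'; python3 -m crank '[[0,0,0,0,1]]') | grep -E "pos|contact"
```

```text
ee_pos: [0.5557, 0.1494, 0.1138]
contact_force: [0.1, 0.0, -12.9]
ee_pos: [0.5557, 0.1494, 0.1138]
contact_force: [0.9, -0.1, -12.5]
ee_pos: [0.5557, 0.1494, 0.1138]
contact_force: [-0.2, -0.8, -13.1]
```

```bash
(python3 -m crank '[[0,0,0.003,0,1]]'; python3 -m crank '[[0,0,0.001,0,1],[0,0,0.001,0,1]]'; python3 -m crank '[[0,0,0,0,1],[0,0,0,0,1]]'; python3 -m crank '[[0,0,0,0,1],[0,0,0,0,1]]') | grep -E "pos|contact"
```

```text
ee_pos: [0.5557, 0.1494, 0.114]
contact_force: [-0.0, 0.0, -13.8]
ee_pos: [0.5557, 0.1494, 0.114]
contact_force: [-0.8, -0.4, -14.5]
ee_pos: [0.5557, 0.1493, 0.1141]
contact_force: [-0.4, 0.9, -15.4]
ee_pos: [0.5557, 0.1493, 0.1141]
contact_force: [0.6, -0.0, -15.8]
```

```bash
(python3 -m crank '[[0,0,-0.003,0,1],[0,0,-0.006,0,1],[0,0,-0.009,0,1],[0,0,-0.012,0,1],[0,0,-0.016,0,1],[0,0,-0.02,0,1],[0,0,-0.025,0,1],[0,0,-0.03,0,1]]'; python3 -m crank '[[0,0,-0.005,0,1],[0,0,-0.01,0,1]]') | grep -E "pos|contact"
```

```text
ee_pos: [0.5569, 0.1495, 0.1128]
contact_force: [-2.1, -0.7, -0.2]
ee_pos: [0.5568, 0.1495, 0.1113]
contact_force: [-2.1, -1.2, 0.0]
```

```bash
(python3 -m crank '[[-0.003,0,-0.005,0,1],[-0.003,0,-0.01,0,1],[-0.003,0,-0.01,0,1]]'; python3 -m crank '[[0,0,-0.005,0,1],[0,0,-0.005,0,1]]') | grep -E "pos|contact"
```

```text
ee_pos: [0.5565, 0.1496, 0.1102]
contact_force: [-1.6, -0.4, 4.9]
ee_pos: [0.5566, 0.1497, 0.1101]
contact_force: [-2.2, -0.7, 7.6]
```

```bash
(python3 -m crank '[[0,0,0.01,0,1],[0,0,0.01,0,1]]' 20; python3 -m crank '[[0,0,0,0,0.7],[0,0,0,0,0.5],[0,0,0,0,0.5],[0,0,0,0,0.5]]'; python3 -m crank '[[0,0,0.2,0,0.5],[0,0,0.6,0,0.5],[0,0,1,0,0.5],[0,0,1,0,0.5],[0,0,1,0,0.5]]')| grep -E "pos|contact|gap|time"
python3 - <<'E'
from h import *
P=imaging.camera_params("wrist");im,d=imaging.read_camera("wrist"); cv2.imwrite("pics/w6.png",im[...,::-1])
s,_=imaging.read_camera("scene"); cv2.imwrite("pics/s6.png",cv2.resize(s[210:330,220:460,::-1],(800,400),interpolation=cv2.INTER_CUBIC))
T=np.array(P["cam_to_world"]);f=240/np.tan(np.radians(P["vfov"])/2)
for c in ([.5557,.1496,.132],[.567,.1836,.132]):
    u,v=proj(P,c).astype(int); q=d[v-4:v+5,u-4:u+5]
    print(u,v,(T[:3,:3]@(ray(P,(u,v))*np.median(q))+T[:3,3]).round(4))
E
```

```text
time: 19.1
ee_pos: [0.5563, 0.1496, 0.1102]
contact_force: [-0.8, -0.5, 3.1]
finger_gap: 0.167
time: 19.5
ee_pos: [0.5555, 0.1494, 0.1096]
contact_force: [0.7, -0.4, -0.4]
finger_gap: 0.502
time: 20.0
ee_pos: [0.5564, 0.1496, 0.211]
contact_force: [-0.1, 0.9, -0.3]
finger_gap: 0.5
319 245 [0.5555 0.1502 0.1325]
319 191 [0.567  0.1841 0.1324]
```

View pics/s6.png

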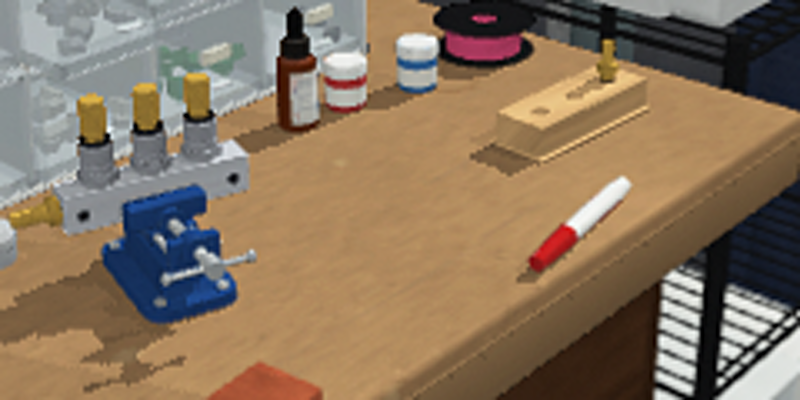

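View pics/w6.png

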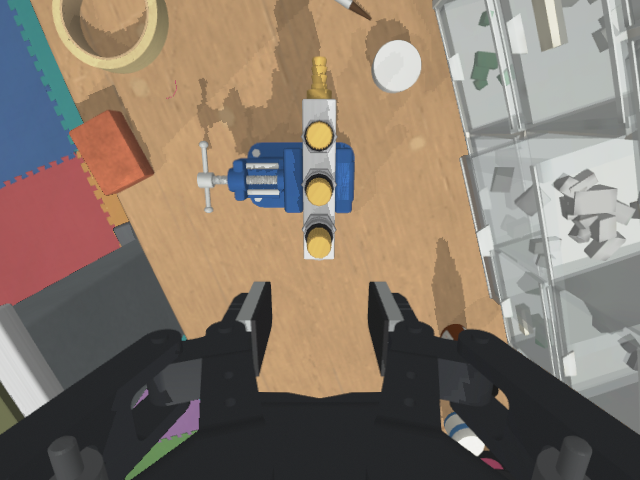

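The plug sits in the third coupler, with its head at about (319,241) in the wrist view. Its top is at 132 mm, level with its neighbours, so it is home. The gripper is clear, and the hose tail and the other things are where they were.

```bash
python3 -c "
from workcell import bot; print(bot.finish_job())"
```

```text
the job is handed in; nothing more can be done
None
```

The blanking plug is in the open coupler, locked and fully home. Push-in read about 10.5 N at most. The pull test overshot to a 19.4 N reading before I held it at about 15 N for over half a second; the plug is released and the job handed in at about 20 s.

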